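# Put the hole-saw case back in order

### The job

The three hole saws stand in one another's bays of their case, and the arbor has been left out on the bench. Put each saw, teeth down, fully down into the recess bored for its own size and lay the arbor flat in its slot, setting a saw on a free patch of bench where you need the room. Then shut the lid right down.

Things in the scene. Friction and masses are not known exactly. Their poses are not given: they have to be found in the camera images.
- saw_small: hole saw: dark steel cup standing teeth down, 30 mm across, 48 mm tall, closed flat top with a 17 mm centre hole; the smallest of the three. Origin: centre of the teeth end, z up. It may be gripped across its outside at any yaw. At the start it stands too loose in the medium recess.
- saw_medium: hole saw: dark steel cup standing teeth down, 44 mm across, 48 mm tall, closed flat top with a 17 mm centre hole; the middle one of the three. Origin: centre of the teeth end, z up. It may be gripped across its outside at any yaw. At the start it stands too loose in the large recess.
- saw_large: hole saw: dark steel cup standing teeth down, 60 mm across, 48 mm tall, closed flat top with a 17 mm centre hole; the largest of the three. Origin: centre of the teeth end, z up. It may be gripped across its outside at any yaw. At the start it stands on top of the small insert, hiding its recess, too big to go in, so high that the lid would not shut over it.
- arbor: arbor of the hole saws, 90 mm long, lying flat on the bench to the left of the case: dark square collar in the middle (26 mm long, 24 mm wide, 24 mm tall; grip it across the 24 mm), hex shank 12 mm thick towards -x, threaded nose and 6 mm pilot drill towards +x. Origin: middle of the collar's underside; x along the arbor, z up. About 0.15 kg.
- seat_small: wooden insert for the smallest saw, fixed in one bay of the case: block 117 (x) by 94 (y) by 18 mm with a round recess 40 mm across, 14 mm deep, in the middle. Origin: centre of its underside, 8 mm over the bench; recess floor at z 4 mm, top face at z 18 mm. x points to the hinge side, y along the case.
- seat_medium: wooden insert for the middle saw, fixed in one bay of the case: block 117 (x) by 94 (y) by 18 mm with a round recess 54 mm across, 14 mm deep, in the middle. Origin: centre of its underside, 8 mm over the bench; recess floor at z 4 mm, top face at z 18 mm. x points to the hinge side, y along the case.
- seat_large: wooden insert for the largest saw, fixed in one bay of the case: block 117 (x) by 94 (y) by 18 mm with a round recess 70 mm across, 14 mm deep, in the middle. Origin: centre of its underside, 8 mm over the bench; recess floor at z 4 mm, top face at z 18 mm. x points to the hinge side, y along the case.
- seat_arbor: wooden insert for the arbor, empty at the start: block, origin and axes as the others; straight slot in the middle 103 mm long (x), 37 mm wide, 8 mm deep (floor at z 10 mm). The arbor lies along x in it, either way round. The four inserts fill the case in a row 95 mm apart along y; the bench is clear for 120 mm beyond the case's right (-y) end, 199 mm from the row's middle.
- case_lid (a joint): lid of the plywood case (134 x 398 mm, rim 28 mm over the bench), rad: 0 shut, 1.8 open to its stop. Starts open behind the bays. Hinge along y, 67 mm to +x of the row's centre line, 28 mm over the bench. Lid: 134 mm from hinge to free edge, 44 mm deep; shut, its top is 72 mm over the bench. Friction holds it open; 2 N at the edge moves it; it falls shut below 0.4.
- lid_edge (a point): point on the lid's flat outer face, midway along y, 120 mm from the hinge side, 14 mm from the free edge. The outer face looks up when shut, and away from the robot (+x) when open: a closed gripper behind it there can pull it over towards the robot, then press it down. The open lid stands up to 165 mm over the bench: carry things clear of it.
Things that resemble listed ones, but are neither listed nor needed, are in the scene too. Leave any purple or red look-alike of the saw_small alone.

How it is judged:
By the outcome, as a careful person would: the job done as asked, in the order asked, and still so for the second after the job is handed in, with the robot touching nothing.
It also fails if it takes over 131 s, if anything falls off the work surface, if the arm or the gripper's body presses on something with over 40 N, if the wrist force passes 120 N, or if a joint passes its speed limit or range.

### The arm

A 7-joint arm with a two-finger parallel gripper is mounted at the origin on a cart in front of the work surface, level with it; the furniture and walls round the work are solid. World frame = base frame: x ahead of the robot, y to its left, z up, the work surface at z = 0. Lengths are in m, angles in rad, forces in N, time in s.
With the tool pointing down it reaches from about 0.35 to 0.9 m from the base axis. Payload 8.1 kg.
Tool frame: the origin (TCP) lies midway between the tips of the shut fingers; the grasp point (between the pads) lies 19 mm behind it; z points along the fingers, y is the line along which they close (so a half turn about z gives the same grasp; the last joint's range is limited). The gripper opens to 92 mm and grips with 3 to 60 N. Pads are 19 mm wide; open, the fingers measure 130 mm over their backs; the gripper's body (75 mm by 190 mm) begins 47 mm behind the grasp point.
Start: joints at [-1.449, 0.434, 0.025, 1.573, -0.012, 1.134, -0.075], TCP at [0.139, 0.609, 0.227] pointing down, gripper open.
Joint ranges: [-2.62, 2.62], [-0.44, 2.09], [-1.27, 1.32], [0.08, 2.57], [-1.32, 4.46], [0.12, 2], [-2.74, 2.74]. Speed limits (rad/s): [2.22, 2.22, 3.01, 3.01, 3.14, 3.14, 3.14].

### API

Orientations are given as a rotation vector (axis times angle).
In Python, from cell import arm gives the robot as it stands.
- The arm moves only by the tool carry_out, never from a script. Its arguments are lists of equal length, an entry for each row: "claw": the finger opening in cm, from 0 to 9.18; "delta_pos": the shift along the tool's x, y, z in cm, a list of three; "angular": the turn, a rotation vector about the tool's x, y, z in rad, a list of three. In form: {"claw": [claw, ...], "delta_pos": [[dx, dy, dz], ...], "angular": [[ax, ay, az], ...]}. A call has 1 to 20 rows; each row shifts and turns the commanded pose from where the row before left it, along the tool's axes as they then stand; what a row does not reach is not made up. A row lasts 1/10 s, in which the tool goes at most 50 mm and 8.59 degrees, less where a joint would pass 70% of its speed; a pose out of reach is approached as far as the arm can. A call with a gripper value outside its range is refused whole. The fingers move at their own pace and stop on an object; "force" is the grip in N (left out, the last holds). Time passes only in rows, so rows that do not move let the fingers close. It gives the time, the measured TCP pose, the force, the opening and the grip force at its end, in the units of the state.
- arm.observe(): the state, without advancing time (a new reading comes with each control period).
- arm.get_image(name): name is "scene" or "top" or "wrist"; returns a dict with "frame" (420x560x3 uint8, red, green, blue), "mtx" (3x3 intrinsics, pixels), "dist" ([k1, k2, p1, p2, k3] as OpenCV has them; the pictures are not rectified), "T" (4x4, takes a point from camera to world coordinates). Camera axes: x right, y down, z forward; pixel columns grow to the right and rows downward; lengths in m; the calibration is good to about 2 mm. A picture is of the moment at which its call begins. There is no depth.
- arm.sign_off(): hands the job in; it is judged then, once.
Trained networks look in a picture, given as the dict that the camera call returned (one of the last four; its "shot" number tells which), for a name from the list of things; names that differ only in an ending like _2 or _b are one class to them, and where a whole thing is asked for, a point or a joint stands for the part that bears it (a point fixed in the world has none). Each returns a list of dicts, best first, with "conf" (0 to 1); they miss things now and then, are a little off and sometimes report something else, mostly with a low value. They report only what shows in the picture. A call takes as long as a camera call. They do not tell look-alikes from the thing itself.
- arm.look_for(label, picture): "centre" ([column, row] as shares, 0 to 1, of the picture: columns of its width, rows of its height, amid what is visible of it).
- arm.trace(label, picture): "region" (420x560 bool, what is visible of it) and "centre" ([column, row] as shares, 0 to 1, of the picture: columns of its width, rows of its height, amid what is visible of it).
- arm.place_of(label, picture): "centre" ([column, row] as shares, 0 to 1, of the picture: columns of its width, rows of its height: a listed point, or the origin of a listed thing).
The state is a dict: "clock": time; "joints": joint angles; "dq": joint speeds; "joint_efforts": joint torques, N m; "position": TCP position; "ee_rot": TCP orientation; "force": force on the tool from outside, world axes, zero at the start; "ft_torque": the same for the moment, N m; "width": opening from 0.0 (shut) to 1.0 (fully open); "gripper_force": force on a finger pad.
Only numpy, scipy, OpenCV 4.12 (cv2) and the standard library are available. Lean on these libraries where they do the work, as an engineer would, in place of code of your own. Each camera call takes 0.05 s, during which the arm holds its last target. There are 200 camera calls.

## Working session

There is one attempt and no reset: what is moved stays moved. The work goes in short steps, Python scripts to look and compute and a tool call to move; the robot and the scene stay as the last step left them, time stands still between calls to the robot, and variables do not carry over. Pictures are saved under pics/ and viewed, at most 16 in all, crops included, and the job is handed in when it is done.

Besides the shell and the picture viewer there is one more tool, called after "Call:" by a JSON object that holds its "method" and its "body". carry_out: Moves the arm, as the interface text tells. Its arguments: {"type":"object","properties":{"claw":{"type":"array","items":{"type":"number"}},"delta_pos":{"type":"array","items":{"type":"array","items":{"type":"number"}}},"angular":{"type":"array","items":{"type":"array","items":{"type":"number"}}},"force":{"type":"number"}},"required":["claw","delta_pos","angular"]}

```bash
mkdir -p pics; ls; cat > h.py <<'E'
import numpy as np, cv2
from cell import arm
from scipy.spatial.transform import Rotation as R
def save(p,n): cv2.imwrite('pics/'+n,cv2.cvtColor(p['frame'],cv2.COLOR_RGB2BGR))
def ray(p,uv):
    q=cv2.undistortPoints(np.array([[uv]],float),p['mtx'],np.array(p['dist'],float))[0,0]
    T=np.array(p['T']); return T[:3,3],T[:3,:3]@np.array([q[0],q[1],1])
def onz(p,uv,z):
    o,d=ray(p,uv); return o+d*(z-o[2])/d[2]
def proj(p,X):
    Ti=np.linalg.inv(np.array(p['T'])); X=np.array(X,float).reshape(-1,3)
    return cv2.projectPoints(X,cv2.Rodrigues(Ti[:3,:3])[0],Ti[:3,3],p['mtx'],np.array(p['dist'],float))[0].reshape(-1,2)
E
python3 - <<'E'
from h import *
Z=dict(saw_small=.012,saw_medium=.012,saw_large=.026,arbor=0,seat_small=.008,seat_medium=.008,seat_large=.008,seat_arbor=.008,lid_edge=.16)
for n in ['top','scene']:
    p=arm.get_image(n); save(p,n+'1.png')
    for k in Z:
        for r in arm.place_of(k,p)[:3]:
            uv=np.array(r['centre'])*[560,420]; print(n,k,round(r['conf'],2),uv.round(1),onz(p,uv,Z[k]).round(4))
s=arm.observe();print({k:np.round(v,3) for k,v in s.items()})
E
```

```text
pics
top saw_small 0.75 [226.1 214. ] [0.4894 0.2296 0.012 ]
top saw_small 0.61 [320.4 219.2] [0.4891 0.0331 0.012 ]
top saw_small 0.45 [306.2 268.3] [0.386  0.0584 0.012 ]
top saw_medium 0.57 [412.5 220.7] [ 0.4964 -0.1614  0.012 ]
top saw_medium 0.54 [317.7 214.7] [0.4983 0.039  0.012 ]
top saw_large 0.96 [371.3 212.4] [ 0.5064 -0.0704  0.026 ]
top arbor 0.67 [175.9 202.4] [0.5109 0.3403 0.    ]
top seat_small 0.8 [368.1 218. ] [ 0.4979 -0.0677  0.008 ]
top seat_medium 0.72 [322.9 213. ] [0.5034 0.0278 0.008 ]
top seat_medium 0.43 [411.7 217.9] [ 0.5031 -0.161   0.008 ]
top seat_large 0.8 [411.9 215.8] [ 0.5077 -0.1614  0.008 ]
top seat_arbor 0.71 [278.8 212.8] [0.4987 0.12   0.008 ]
top lid_edge 0.77 [355.1 129.6] [ 0.6298 -0.0104  0.16  ]
scene saw_small 0.93 [262.1 280.2] [0.3763 0.0523 0.012 ]
scene saw_small 0.74 [261.9 206.1] [0.4905 0.2205 0.012 ]
scene saw_small 0.55 [313.6 259.5] [0.4882 0.0314 0.012 ]
scene saw_medium 0.88 [389.9 324.2] [ 0.5054 -0.1635  0.012 ]
scene saw_large 0.58 [353.5 286.6] [ 0.5004 -0.0711  0.026 ]
scene arbor 0.48 [240.1 180.2] [0.5046 0.3383 0.  
[... 191 characters left out ...]
ne seat_arbor 0.8 [288.7 232.4] [0.4937 0.1229 0.008 ]
scene lid_edge 0.72 [397.2 199. ] [ 0.6191 -0.0376  0.16  ]
scene lid_edge 0.16 [318.5 257.7] [ 0.4198 -0.0548  0.16  ]
{'clock': np.float64(1.0), 'joints': array([-1.449,  0.434,  0.025,  1.573, -0.012,  1.134, -0.075]), 'dq': array([ 0.001,  0.001, -0.   , -0.001, -0.001,  0.002,  0.   ]), 'joint_efforts': array([-1.0000e-03, -6.6769e+01,  9.8400e-01, -3.1481e+01, -6.1000e-02,
        3.3000e-02,  0.0000e+00]), 'position': array([0.139, 0.609, 0.227]), 'ee_rot': array([0.352, 3.122, 0.   ]), 'force': array([ 0.346, -0.023,  0.303]), 'ft_torque': array([0.015, 0.006, 0.014]), 'gripper_force': np.float64(0.0), 'width': np.float64(0.999)}
```

View pics/top1.png

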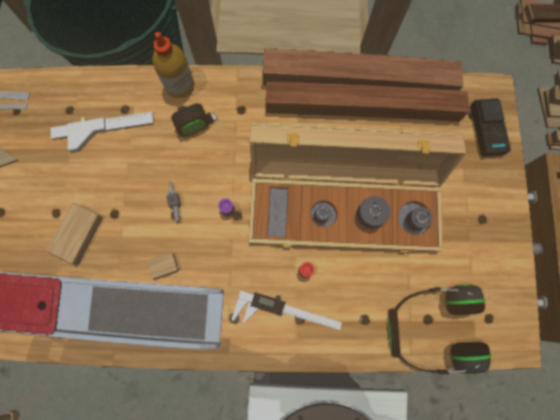

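View pics/scene1.png

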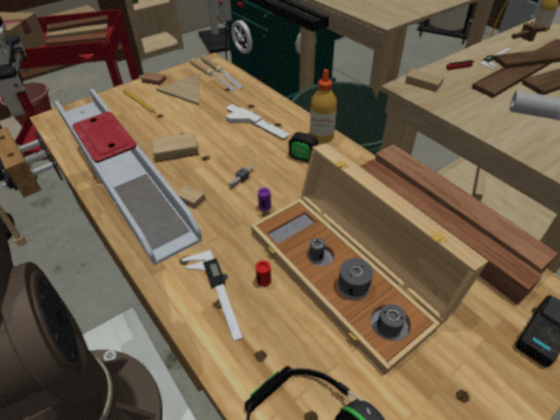

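Look-alikes of saw_small in the top view are the purple one at (226,207) and the red one at (306,270). The dark one at (323,213), in the second bay, is the match and the one I choose. I'll check it in a wrist crop from above the case.

```bash
cat >> h.py <<'E'
def rel(t,n=1,yaw=None):
    "tool-frame shift in cm from measured pose to world target; yaw: wanted world angle of tool y from world y"
    s=arm.observe(); Rm=R.from_rotvec(s['ee_rot']).as_matrix()
    d=Rm.T@(np.array(t)-s['position'])*100
    y=Rm[:,1]; a=np.arctan2(-y[0],y[1])
    print('pos',np.round(s['position'],4),'tool y yaw',round(a,3),'tilt',np.round(Rm[:,2],3),'d cm',d.round(2),'per row',(d/n).round(2),'clock',s['clock'],'w',round(s['width']*9.18,2),'F',np.round(s['force'],1),'gf',s['gripper_force'])
E
python3 - <<'E'
from h import *
s=arm.observe();print(R.from_rotvec(s['ee_rot']).as_matrix().round(3))
rel([.46,-.02,.30],20)
E
```

```text
[[-0.975  0.223  0.   ]
 [ 0.223  0.975  0.   ]
 [-0.     0.    -1.   ]]
pos [0.1394 0.6093 0.2268] tool y yaw -0.225 tilt [ 0.  0. -1.] d cm [-45.29 -54.2   -7.33] per row [-2.26 -2.71 -0.37] clock 1.0 w 9.17 F [ 0.3 -0.   0.3] gf 0.0
```

Call:
{"method": "carry_out", "body": {"claw": [9.1, 9.1, 9.1, 9.1, 9.1, 9.1, 9.1, 9.1, 9.1, 9.1, 9.1, 9.1, 9.1, 9.1, 9.1, 9.1, 9.1, 9.1, 9.1, 9.1], "delta_pos": [[0, 0, -1], [0, 0, -1], [-1.8, -3.5, -0.3], [-1.8, -3.5, -0.3], [-1.8, -3.5, -0.3], [-1.8, -3.5, -0.3], [-1.8, -3.5, -0.3], [-1.8, -3.5, -0.3], [-1.8, -3.5, -0.3], [-1.8, -3.5, -0.3], [-1.8, -3.5, -0.3], [-1.8, -3.5, -0.3], [-1.8, -3.5, -0.3], [-1.8, -3.5, -0.3], [-1.8, -3.5, -0.3], [-1.8, -3.5, -0.3], [-1.8, -3.5, -0.3], [-1.8, -3.5, -0.3], [-1.8, -3.5, -0.3], [0, 0, 0]], "angular": [[0, 0, -0.112], [0, 0, -0.112], [0, 0, 0], [0, 0, 0], [0, 0, 0], [0, 0, 0], [0, 0, 0], [0, 0, 0], [0, 0, 0], [0, 0, 0], [0, 0, 0], [0, 0, 0], [0, 0, 0], [0, 0, 0], [0, 0, 0], [0, 0, 0], [0, 0, 0], [0, 0, 0], [0, 0, 0], [0, 0, 0]]}}

```text
clock: 3.0
position: [0.4466, 0.0091, 0.2985]
ee_rot: [0.013, 3.139, -0.002]
force: [1.2, 0.2, -0.5]
width: 0.991
gripper_force: 0.0
```

```bash
python3 - <<'E'
from h import *
rel([.5,-.07,.26])
p=arm.get_image('wrist'); save(p,'w1.png')
Z=dict(saw_small=.012,saw_medium=.012,saw_large=.026,seat_small=.008,seat_medium=.008,seat_large=.008,seat_arbor=.008)
for k in Z:
    for r in arm.place_of(k,p)[:2]:
        uv=np.array(r['centre'])*[560,420]; print(k,round(r['conf'],2),uv.round(1),onz(p,uv,Z[k]).round(4))
E
```

```text
pos [0.4466 0.0091 0.2985] tool y yaw -0.008 tilt [ 0.002 -0.001 -1.   ] d cm [-5.39 -7.86  3.88] per row [-5.39 -7.86  3.88] clock 3.0 w 9.09 F [ 1.2  0.2 -0.5] gf 0.0
saw_small 0.89 [321.5 118.7] [0.3837 0.0612 0.012 ]
saw_small 0.88 [300.6 206.4] [0.5004 0.0357 0.012 ]
saw_medium 0.78 [150.9 203. ] [ 0.4938 -0.1707  0.012 ]
saw_large 0.87 [223.4 211.7] [ 0.5027 -0.0685  0.026 ]
seat_small 0.73 [225.6 207.6] [ 0.5026 -0.0683  0.008 ]
seat_medium 0.58 [295.9 203.7] [0.4977 0.0294 0.008 ]
seat_large 0.83 [158.6 209. ] [ 0.5039 -0.1626  0.008 ]
seat_arbor 0.85 [362.8 202. ] [0.4959 0.1221 0.008 ]
```

View pics/w1.png

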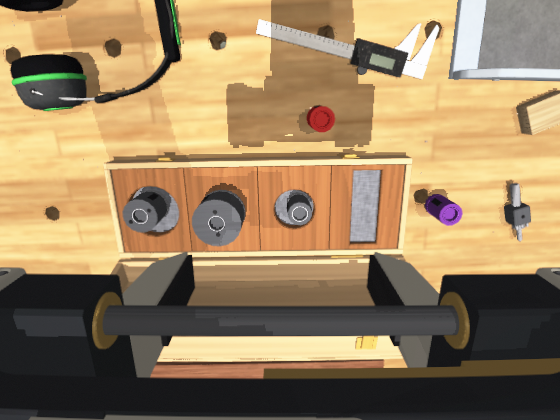

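The dark saw at (299,207) stands in the medium recess, so the choice is confirmed. The red one is at (320,119) and the purple one at (443,208). The large saw is at (218,216), the medium at (146,208), the slot at (365,206) and the arbor at (517,213). Next I'll refine the poses.

```bash
python3 - <<'E'
from h import *
p=arm.get_image('wrist')
for uv in [(107,163),(411,158),(118,256),(404,254)]: print('corner',onz(p,uv,.028).round(4))
g=cv2.cvtColor(p['frame'],cv2.COLOR_RGB2GRAY)
for k,zt in dict(saw_small=.060,saw_medium=.060,saw_large=.074).items():
    for r in arm.trace(k,p)[:2]:
        m=r['region'].astype(np.uint8); c=np.array(r['centre'])*[560,420]
        ys,xs=np.nonzero(m)
        print(k,round(r['conf'],2),c.round(1),'bbox',xs.min(),xs.max(),ys.min(),ys.max())
im=cv2.resize(p['frame'][150:265,100:420],None,fx=2.5,fy=2.5,interpolation=cv2.INTER_CUBIC)
# overlay model guess
yaw=.025; o=np.array([.5005,-.02])
ey=np.array([-np.sin(yaw),np.cos(yaw)]); ex=np.array([np.cos(yaw),np.sin(yaw)])
a=np.linspace(0,2*np.pi,60)
def draw(c,r,z,col):
    X=np.c_[c[0]+r*np.cos(a),c[1]+r*np.sin(a),0*a+z]
    q=((proj(p,X)-[100,150]+.5)*2.5*8).astype(int)
    cv2.polylines(im,[q.reshape(-1,1,2)],True,col,1,cv2.LINE_AA,3)
for off,r in [(.0475,.027),(-.0475,0),(-.1425,.035)]:
    if r: draw(o+ey*off,r,.026,(0,255,0))
for c,r,z in [((.5004,.0357),.015,.06),((.4938,-.1707),.022,.06),((.5027,-.0685),.030,.074)]:
    draw(c,r,z,(255,255,0)); draw(c,.0085,z,(255,0,255))
R4=np.array([o+ex*sx*.067+ey*sy*.199 for sx,sy in[(-1,-1),(1,-1),(1,1),(-1,1)]])
q=((proj(p,np.c_[R4,[.028]*4])-[100,150]+.5)*2.5*8).astype(int); cv2.polylines(im,[q.reshape(-1,1,2)],True,(0,255,255),1,cv2.LINE_AA,3)
cv2.imwrite('pics/w2.png',im[...,::-1])
E
```

```text
corner [ 0.4339 -0.2081  0.028 ]
corner [0.4275 0.1809 0.028 ]
corner [ 0.565  -0.2131  0.028 ]
corner [0.5613 0.187  0.028 ]
saw_small 0.87 [297.6 211.5] bbox 281 306 195 226
saw_small 0.83 [439.3 213.4] bbox 420 456 198 228
saw_large 0.69 [213.7 218.3] bbox 186 239 192 247
```

View pics/w2.png

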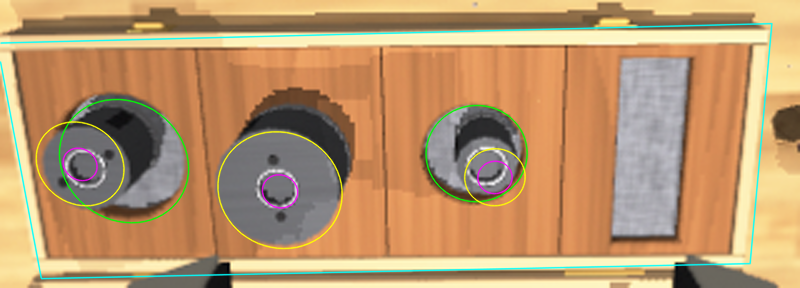

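Call:
{"method": "carry_out", "body": {"claw": [7.8, 7.8, 7.8, 7.8, 7.8, 7.8, 7.8], "delta_pos": [[-1.4, -1.95, 2], [-1.4, -1.95, 4], [-1.4, -1.95, 4], [-1.4, -1.95, 4], [0, 0, 3], [0, 0, 0], [0, 0, 0]], "angular": [[0, 0, -0.008], [0, 0, 0], [0, 0, 0], [0, 0, 0], [0, 0, 0], [0, 0, 0], [0, 0, 0]], "force": 25}}

```text
clock: 4.3
position: [0.5011, -0.0635, 0.1281]
ee_rot: [0.011, -3.14, 0.0]
force: [1.0, -0.2, 0.3]
width: 0.85
gripper_force: 0.0
```

```bash
python3 - <<'E'
from h import *
rel([.5027,-.0685,.042])
E
```

```text
pos [ 0.5011 -0.0635  0.1281] tool y yaw 0.007 tilt [-0.001 -0.    -1.   ] d cm [-0.17 -0.5   8.61] per row [-0.17 -0.5   8.61] clock 4.3 w 7.8 F [ 1.  -0.2  0.3] gf 0.0
```

Call:
{"method": "carry_out", "body": {"claw": [7.8, 7.8, 7.8, 7.8, 5.0, 5.0, 5.0, 5.0, 5.0, 5.0, 5.0], "delta_pos": [[-0.17, -0.5, 2], [0, 0, 3], [0, 0, 3], [0, 0, 0.6], [0, 0, 0], [0, 0, 0], [0, 0, 0], [0, 0, 0], [0, 0, 0], [0, 0, 0], [0, 0, 0]], "angular": [[0, 0, 0], [0, 0, 0], [0, 0, 0], [0, 0, 0], [0, 0, 0], [0, 0, 0], [0, 0, 0], [0, 0, 0], [0, 0, 0], [0, 0, 0], [0, 0, 0]], "force": 25}}

```text
clock: 5.4
position: [0.5043, -0.0686, 0.0435]
ee_rot: [-0.011, 3.139, 0.001]
force: [-2.2, 0.3, 9.1]
width: 0.649
gripper_force: 25.0
```

```bash
python3 - <<'E'
from h import *
rel([.5,-.29,.115])
E
```

```text
pos [ 0.5043 -0.0686  0.0435] tool y yaw 0.007 tilt [ 0.003  0.    -1.   ] d cm [  0.57 -22.13  -7.17] per row [  0.57 -22.13  -7.17] clock 5.4 w 5.96 F [-2.2  0.3  9.1] gf 25.001672208309174
```

Call:
{"method": "carry_out", "body": {"claw": [5, 5, 5, 5, 5, 5, 5, 5, 5, 5, 5, 5, 5], "delta_pos": [[0, 0, -2], [0, 0, -2.5], [0, 0, -2.5], [0, -3.6, 0], [0, -3.6, 0], [0, -3.6, 0], [0, -3.6, 0], [0, -3.6, 0], [0, -3.6, 0], [0, 0, 3], [0, 0, 2], [0, 0, 0], [0, 0, 0]], "angular": [[0, 0, 0], [0, 0, 0], [0, 0, 0], [0, 0, 0], [0, 0, 0], [0, 0, 0], [0, 0, 0], [0, 0, 0], [0, 0, 0], [0, 0, 0], [0, 0, 0], [0, 0, 0], [0, 0, 0]]}}

```text
clock: 6.7
position: [0.5046, -0.2846, 0.0624]
ee_rot: [0.012, -3.141, -0.0]
force: [0.5, -0.1, -2.2]
width: 0.648
gripper_force: 25.0
```

```bash
python3 - <<'E'
from h import *
rel([.5,-.285,.0185])
E
```

```text
pos [ 0.5046 -0.2846  0.0624] tool y yaw 0.007 tilt [-0.  0. -1.] d cm [ 0.46 -0.04  4.39] per row [ 0.46 -0.04  4.39] clock 6.7 w 5.95 F [ 0.5 -0.1 -2.2] gf 24.999666810035706
```

Call:
{"method": "carry_out", "body": {"claw": [5, 5, 5, 5, 5, 5, 7.8, 7.8, 7.8, 7.8, 7.8, 7.8, 7.8, 7.8], "delta_pos": [[0, 0, 2], [0, 0, 1.2], [0, 0, 0.6], [0, 0, 0.4], [0, 0, 0.2], [0, 0, 0], [0, 0, 0], [0, 0, 0], [0, 0, -2], [0, 0, -3], [0, 0, -4], [0, 0, -4], [0, 0, 0], [0, 0, 0]], "angular": [[0, 0, 0], [0, 0, 0], [0, 0, 0], [0, 0, 0], [0, 0, 0], [0, 0, 0], [0, 0, 0], [0, 0, 0], [0, 0, 0], [0, 0, 0], [0, 0, 0], [0, 0, 0], [0, 0, 0], [0, 0, 0]]}}

```text
clock: 8.1
position: [0.5052, -0.2849, 0.1489]
ee_rot: [-0.011, 3.139, -0.001]
force: [-0.4, 0.6, -1.1]
width: 0.847
gripper_force: 0.0
```

```bash
python3 - <<'E'
from h import *
rel([.46,.0,.16])
E
```

```text
pos [ 0.5052 -0.2849  0.1489] tool y yaw 0.007 tilt [ 0.003 -0.001 -1.   ] d cm [ 4.31 28.52 -1.14] per row [ 4.31 28.52 -1.14] clock 8.1 w 7.78 F [-0.4  0.6 -1.1] gf 0.0
```

Call:
{"method": "carry_out", "body": {"claw": [7.8, 7.8, 7.8, 7.8, 7.8, 7.8, 6, 6, 6, 6], "delta_pos": [[0.6, 3.5, -1], [0.6, 3.5, -1], [0.6, 3.5, -1], [0.6, 3.5, -1], [0.6, 3.5, -1], [0.6, 3.5, -1], [0.6, 3.5, 0], [0.6, 3.5, 0], [0, 0, 0], [0, 0, 0]], "angular": [[0, 0, 0], [0, 0, 0], [0, 0, 0], [0, 0, 0], [0, 0, 0], [0, 0, 0], [0, 0, 0], [0, 0, 0], [0, 0, 0], [0, 0, 0]]}}

```text
clock: 9.1
position: [0.4539, -0.0045, 0.2069]
ee_rot: [0.015, -3.14, 0.001]
force: [0.2, -0.6, 0.5]
width: 0.658
gripper_force: 0.0
```

```bash
cat >> h.py <<'E'
O=np.array([.5005,-.02]); YAW=.025
EY=np.array([-np.sin(YAW),np.cos(YAW)]); EX=np.array([np.cos(YAW),np.sin(YAW)])
SEAT={k:O+EY*v for k,v in dict(arbor=.1425,medium=.0475,small=-.0475,large=-.1425).items()}
def overlay(p,circ,name,box=None,f=1):
    "circ: (xy,r,z,col)"
    im=p['frame'].copy(); x0,y0,x1,y1=box or (0,0,560,420)
    im=cv2.resize(im[y0:y1,x0:x1],None,fx=f,fy=f,interpolation=cv2.INTER_CUBIC); a=np.linspace(0,2*np.pi,60)
    for c,r,z,col in circ:
        q=((proj(p,np.c_[c[0]+r*np.cos(a),c[1]+r*np.sin(a),0*a+z])-[x0,y0]+.5)*f*8).astype(int)
        cv2.polylines(im,[q.reshape(-1,1,2)],True,col,1,cv2.LINE_AA,3)
    cv2.imwrite('pics/'+name,im[...,::-1])
E
python3 - <<'E'
from h import *
rel([.4945,.033,.036])
p=arm.get_image('wrist')
G=(0,255,0);Y=(255,255,0);M=(255,0,255)
overlay(p,[(SEAT['small'],.02,.026,G),(SEAT['medium'],.027,.026,G),(SEAT['large'],.035,.026,G),((.4945,.033),.015,.06,Y),((.4945,.033),.0085,.06,M),((.4945,-.168),.022,.06,Y),((.4945,-.168),.0085,.06,M)],'w3.png',f=1.4)
for k in ['saw_small','saw_medium','seat_small','seat_medium','seat_large','seat_arbor']:
    for r in arm.place_of(k,p)[:2]:
        uv=np.array(r['centre'])*[560,420]; print(k,round(r['conf'],2),uv.round(1),onz(p,uv,.012 if 'saw' in k else .008).round(4))
E
```

```text
pos [ 0.4539 -0.0045  0.2069] tool y yaw 0.009 tilt [-0.002 -0.    -1.   ] d cm [-4.12  3.72 17.08] per row [-4.12  3.72 17.08] clock 9.1 w 6.04 F [ 0.2 -0.6  0.5] gf 0.0
saw_small 0.89 [344.2 117.3] [0.3835 0.059  0.012 ]
saw_small 0.77 [476.9 224.7] [0.4976 0.2168 0.012 ]
saw_medium 0.91 [133.9 217.1] [ 0.4922 -0.1674  0.012 ]
saw_medium 0.73 [315.5 221. ] [0.4948 0.0344 0.012 ]
seat_small 0.84 [224.  224.4] [ 0.5012 -0.0678  0.008 ]
seat_medium 0.92 [310.6 222.7] [0.4983 0.0294 0.008 ]
seat_large 0.91 [140.4 226.6] [ 0.5049 -0.1631  0.008 ]
seat_large 0.69 [391.7 225. ] [0.5002 0.1212 0.008 ]
seat_arbor 0.82 [396.5 223. ] [0.4978 0.1264 0.008 ]
```

View pics/w3.png

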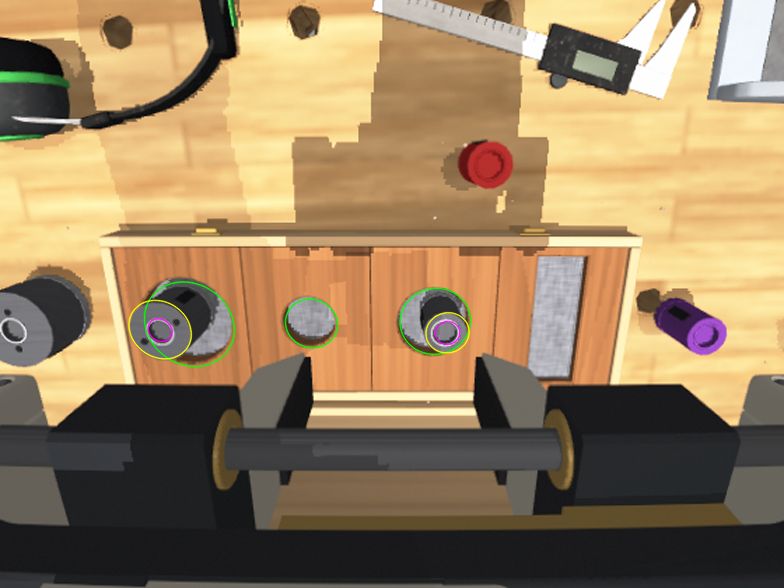

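The wrist view shows the large saw standing at far left (15,330) on the bench. The overlays sit well on the three recesses and on both saws. Next is gripping the small saw.

Call:
{"method": "carry_out", "body": {"claw": [5, 5, 5, 5, 5, 5, 5, 5], "delta_pos": [[-1.1, 1, 1], [-1, 0.9, 2], [-1, 0.9, 2], [-1, 0.9, 2], [0, 0, 2], [0, 0, 1], [0, 0, 0], [0, 0, 0]], "angular": [[0, 0, 0.008], [0, 0, 0], [0, 0, 0], [0, 0, 0], [0, 0, 0], [0, 0, 0], [0, 0, 0], [0, 0, 0]]}}

```text
clock: 10.25
position: [0.4956, 0.0315, 0.1082]
ee_rot: [0.003, 3.141, -0.0]
force: [0.2, 0.1, 0.7]
width: 0.543
gripper_force: 0.0
```

```bash
python3 - <<'E'
from h import *
rel([.4945,.033,.036])
E
```

```text
pos [0.4956 0.0315 0.1082] tool y yaw -0.002 tilt [ 0. -0. -1.] d cm [0.11 0.15 7.22] per row [0.11 0.15 7.22] clock 10.25 w 4.99 F [0.2 0.1 0.7] gf 0.0
```

Call:
{"method": "carry_out", "body": {"claw": [5, 5, 5, 5, 2, 2, 2, 2, 2, 2, 2, 2, 2, 2, 2], "delta_pos": [[0.11, 0.15, 2], [0, 0, 3], [0, 0, 2], [0, 0, 0.2], [0, 0, 0], [0, 0, 0], [0, 0, 0], [0, 0, 0], [0, 0, 0], [0, 0, 0], [0, 0, -2], [0, 0, -2], [0, 0, -2], [0, 0, 0], [0, 0, 0]], "angular": [[0, 0, 0], [0, 0, 0], [0, 0, 0], [0, 0, 0], [0, 0, 0], [0, 0, 0], [0, 0, 0], [0, 0, 0], [0, 0, 0], [0, 0, 0], [0, 0, 0], [0, 0, 0], [0, 0, 0], [0, 0, 0], [0, 0, 0]], "force": 20}}

```text
clock: 11.75
position: [0.4946, 0.0338, 0.0961]
ee_rot: [0.001, 3.14, 0.001]
force: [0.4, 0.3, -0.9]
width: 0.326
gripper_force: 20.0
```

```bash
python3 - <<'E'
from h import *
rel([*SEAT['small'],.037])
E
```

```text
pos [0.4946 0.0338 0.0961] tool y yaw -0.001 tilt [ 0.001  0.001 -1.   ] d cm [ -0.71 -10.13   5.9 ] per row [ -0.71 -10.13   5.9 ] clock 11.75 w 2.99 F [ 0.4  0.3 -0.9] gf 19.99962866306305
```

Call:
{"method": "carry_out", "body": {"claw": [2, 2, 2, 2, 2, 2, 2], "delta_pos": [[-0.2, -2.6, 0], [-0.2, -2.5, 0], [-0.2, -2.5, 0], [-0.1, -2.5, 0], [0, 0, 2], [0, 0, 0], [0, 0, 0]], "angular": [[0, 0, 0], [0, 0, 0], [0, 0, 0], [0, 0, 0], [0, 0, 0], [0, 0, 0], [0, 0, 0]]}}

```text
clock: 12.45
position: [0.5004, -0.0671, 0.075]
ee_rot: [-0.001, -3.139, -0.0]
force: [-0.3, -0.3, -0.4]
width: 0.321
gripper_force: 20.0
```

```bash
python3 - <<'E'
from h import *
rel([*SEAT['small'],.036])
p=arm.get_image('wrist'); c=arm.observe()['position']
G=(0,255,0);Y=(255,255,0);M=(255,0,255)
zt=c[2]+.024
overlay(p,[(SEAT['small'],.02,.026,G),(c[:2],.015,zt,Y),(c[:2],.0085,zt,M)],'w4.png',(200,150,400,300),4)
E
```

```text
pos [ 0.5004 -0.0671  0.075 ] tool y yaw -0.001 tilt [-0.002  0.    -1.   ] d cm [-0.14 -0.04  3.9 ] per row [-0.14 -0.04  3.9 ] clock 12.45 w 2.95 F [-0.3 -0.3 -0.4] gf 19.999625980854034
```

View pics/w4.png

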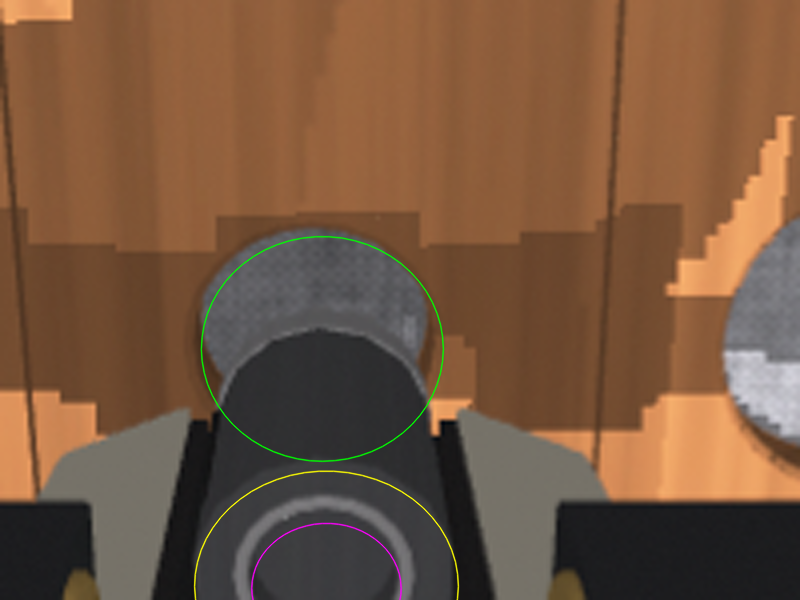

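The saw is held upright above its recess. The recess shows about 1.3 mm up and left of the model (centre at about (315,342) in the crop), and the saw is about 2 mm short in x. I'll correct both and lower.

Call:
{"method": "carry_out", "body": {"claw": [2, 2, 2, 2, 2, 2], "delta_pos": [[-0.2, -0.15, 1], [0, 0, 1], [0, 0, 1], [0, 0, 0.7], [0, 0, 0.2], [0, 0, 0]], "angular": [[0, 0, 0], [0, 0, 0], [0, 0, 0], [0, 0, 0], [0, 0, 0], [0, 0, 0]]}}

```text
clock: 13.1
position: [0.5029, -0.0688, 0.0366]
ee_rot: [-0.002, -3.141, -0.001]
force: [-0.9, 0.7, 4.3]
width: 0.321
gripper_force: 20.0
```

```bash
python3 - <<'E'
from h import *
rel([*SEAT['small'],.036])
E
```

```text
pos [ 0.5029 -0.0688  0.0366] tool y yaw -0.001 tilt [-0.001  0.001 -1.   ] d cm [0.12 0.13 0.06] per row [0.12 0.13 0.06] clock 13.1 w 2.95 F [-0.9  0.7  4.3] gf 20.001111924648285
```

Call:
{"method": "carry_out", "body": {"claw": [4.5, 4.5, 4.5, 4.5, 4.5, 6.5, 6.5, 6.5, 6.5, 6.5, 6.5], "delta_pos": [[0, 0, 0], [0, 0, 0], [0, 0, 0], [0, 0, -3], [0, 0, -4], [0, 0, -1], [0.2, -2.5, 0], [0.2, -2.5, 0], [0.2, -2.5, 0], [0.2, -2.4, 0], [0, 0, 0]], "angular": [[0, 0, 0], [0, 0, 0], [0, 0, 0], [0, 0, 0], [0, 0, 0], [0, 0, 0], [0, 0, 0], [0, 0, 0], [0, 0, 0], [0, 0, 0], [0, 0, 0]]}}

```text
clock: 14.2
position: [0.4944, -0.1717, 0.1166]
ee_rot: [0.009, 3.141, -0.003]
force: [0.7, 0.0, -0.6]
width: 0.71
gripper_force: 0.0
```

```bash
python3 - <<'E'
from h import *
rel([.4945,-.168,.036])
E
```

```text
pos [ 0.4944 -0.1717  0.1166] tool y yaw -0.006 tilt [ 0.    -0.002 -1.   ] d cm [-0.01  0.39  8.06] per row [-0.01  0.39  8.06] clock 14.2 w 6.52 F [ 0.7  0.  -0.6] gf 0.0
```

Call:
{"method": "carry_out", "body": {"claw": [6.5, 6.5, 6.5, 6.5, 6.5, 3.5, 3.5, 3.5, 3.5, 3.5, 3.5, 3.5, 3.5, 3.5, 3.5], "delta_pos": [[0, 0.4, 2], [0, 0, 2.5], [0, 0, 2.5], [0, 0, 1], [0, 0, 0], [0, 0, 0], [0, 0, 0], [0, 0, 0], [0, 0, 0], [0, 0, 0], [0, 0, -2], [0, 0, -2], [0, 0, -2.5], [0, 0, 0], [0, 0, 0]], "angular": [[0, 0, 0], [0, 0, 0], [0, 0, 0], [0, 0, 0], [0, 0, 0], [0, 0, 0], [0, 0, 0], [0, 0, 0], [0, 0, 0], [0, 0, 0], [0, 0, 0], [0, 0, 0], [0, 0, 0], [0, 0, 0], [0, 0, 0]]}}

```text
clock: 15.7
position: [0.4954, -0.1637, 0.1019]
ee_rot: [0.001, 3.141, 0.0]
force: [0.8, -0.3, -1.8]
width: 0.474
gripper_force: 20.0
```

```bash
python3 - <<'E'
from h import *
rel([*SEAT['medium'],.1])
E
```

```text
pos [ 0.4954 -0.1637  0.1019] tool y yaw -0.001 tilt [ 0.001  0.    -1.   ] d cm [-0.38 19.12  0.2 ] per row [-0.38 19.12  0.2 ] clock 15.7 w 4.35 F [ 0.8 -0.3 -1.8] gf 19.99977082014084
```

Call:
{"method": "carry_out", "body": {"claw": [3.5, 3.5, 3.5, 3.5, 3.5, 3.5, 3.5, 3.5, 3.5], "delta_pos": [[0, 3.2, 0], [0, 3.2, 0], [-0.1, 3.2, 0], [-0.1, 3.2, 0], [-0.1, 3.1, 0], [0, 3.1, 0], [0, 0, 2.5], [0, 0, 0], [0, 0, 0]], "angular": [[0, 0, 0], [0, 0, 0], [0, 0, 0], [0, 0, 0], [0, 0, 0], [0, 0, 0], [0, 0, 0], [0, 0, 0], [0, 0, 0]]}}

```text
clock: 16.6
position: [0.4973, 0.0252, 0.076]
ee_rot: [-0.003, -3.139, 0.002]
force: [0.5, -0.0, -0.9]
width: 0.477
gripper_force: 20.0
```

```bash
python3 - <<'E'
from h import *
rel([*SEAT['medium'],.036])
p=arm.get_image('wrist'); c=arm.observe()['position']
G=(0,255,0);Y=(255,255,0);M=(255,0,255)
zt=c[2]+.024
overlay(p,[(SEAT['medium'],.027,.026,G),(c[:2],.022,zt,Y),(c[:2],.0085,zt,M)],'w5.png',(180,170,380,320),4)
E
```

```text
pos [0.4973 0.0252 0.076 ] tool y yaw -0.002 tilt [-0.003 -0.001 -1.   ] d cm [-0.21  0.24  4.  ] per row [-0.21  0.24  4.  ] clock 16.6 w 4.37 F [ 0.5 -0.  -0.9] gf 19.999566078186035
```

View pics/w5.png

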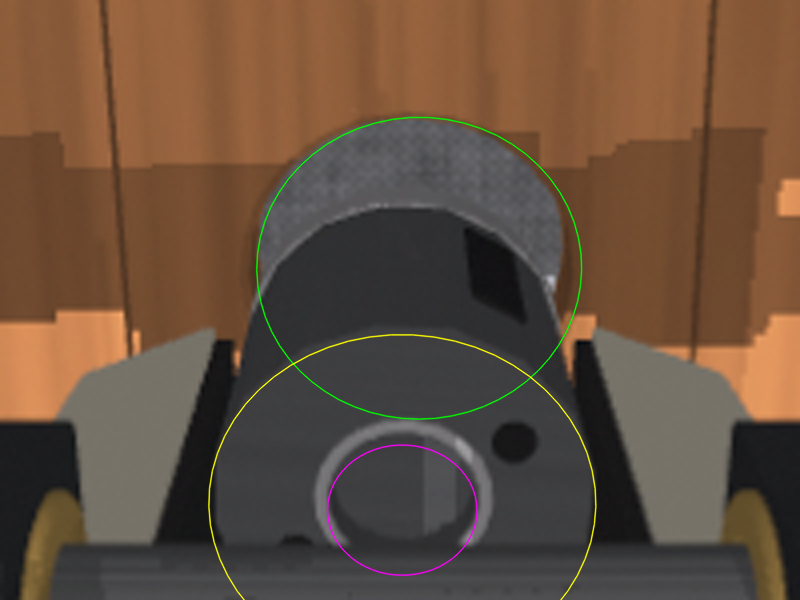

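Call:
{"method": "carry_out", "body": {"claw": [3.5, 3.5, 3.5, 3.5, 3.5, 3.5], "delta_pos": [[-0.3, 0.15, 1], [0, 0, 1], [0, 0, 1], [0, 0, 0.7], [0, 0, 0.3], [0, 0, 0]], "angular": [[0, 0, 0], [0, 0, 0], [0, 0, 0], [0, 0, 0], [0, 0, 0], [0, 0, 0]]}}

```text
clock: 17.25
position: [0.5012, 0.0272, 0.0366]
ee_rot: [-0.002, -3.141, -0.0]
force: [-0.8, -0.1, 2.2]
width: 0.476
gripper_force: 20.0
```

```bash
python3 - <<'E'
from h import *
rel([*SEAT['medium'],.036])
E
```

```text
pos [0.5012 0.0272 0.0366] tool y yaw -0.001 tilt [-0.  0. -1.] d cm [0.19 0.02 0.06] per row [0.19 0.02 0.06] clock 17.25 w 4.37 F [-0.8 -0.1  2.2] gf 20.000132024288177
```

Call:
{"method": "carry_out", "body": {"claw": [6, 6, 6, 6, 6, 6, 7.8, 7.8, 7.8, 7.8, 7.8, 7.8, 7.8, 7.8, 7.8, 7.8], "delta_pos": [[0, 0, 0], [0, 0, 0], [0, 0, 0], [0, 0, -3], [0, 0, -4], [0, 0, -2], [0, -3.5, 0], [0, -3.5, 0], [0, -3.5, 0], [0, -3.5, 0], [0, -3.5, 0], [-0.1, -3.5, 0], [-0.1, -3.5, 0], [-0.1, -3.5, 0], [0, -3.2, 0], [0, 0, 0]], "angular": [[0, 0, 0], [0, 0, 0], [0, 0, 0], [0, 0, 0], [0, 0, 0], [0, 0, 0], [0, 0, 0], [0, 0, 0], [0, 0, 0], [0, 0, 0], [0, 0, 0], [0, 0, 0], [0, 0, 0], [0, 0, 0], [0, 0, 0], [0, 0, 0]]}}

```text
clock: 18.85
position: [0.5029, -0.2901, 0.127]
ee_rot: [0.011, 3.141, -0.006]
force: [-0.4, 0.7, 0.3]
width: 0.848
gripper_force: 0.0
```

```bash
python3 - <<'E'
from h import *
rel([.505,-.2848,.022])
p=arm.get_image('top')
for k,z in dict(saw_large=0,arbor=0).items():
  for r in arm.place_of(k,p)[:2]:
    uv=np.array(r['centre'])*[560,420]; print(k,round(r['conf'],2),uv.round(1),onz(p,uv,z).round(4))
E
```

```text
pos [ 0.5029 -0.2901  0.127 ] tool y yaw -0.007 tilt [ 0.    -0.004 -1.   ] d cm [-0.2   0.56 10.5 ] per row [-0.2   0.56 10.5 ] clock 18.85 w 7.79 F [-0.4  0.7  0.3] gf 0.0
saw_large 0.96 [470.1 222.7] [ 0.5012 -0.2931  0.    ]
saw_large 0.66 [318.1 215.2] [0.4997 0.037  0.    ]
arbor 0.54 [177.5 200.6] [0.515  0.3372 0.    ]
```

Call:
{"method": "carry_out", "body": {"claw": [7.8, 7.8, 7.8, 7.8, 7.8, 5, 5, 5, 5, 5, 5, 5, 5, 5, 5, 5], "delta_pos": [[-0.2, 0.5, 2], [0, 0, 3], [0, 0, 3], [0, 0, 2], [0, 0, 0.2], [0, 0, 0], [0, 0, 0], [0, 0, 0], [0, 0, 0], [0, 0, 0], [0, 0, -2], [0, 0, -2], [0, 0, -2], [0, 0, -1.2], [0, 0, 0], [0, 0, 0]], "angular": [[0, 0, 0], [0, 0, 0], [0, 0, 0], [0, 0, 0], [0, 0, 0], [0, 0, 0], [0, 0, 0], [0, 0, 0], [0, 0, 0], [0, 0, 0], [0, 0, 0], [0, 0, 0], [0, 0, 0], [0, 0, 0], [0, 0, 0], [0, 0, 0]], "force": 25}}

```text
clock: 20.6
position: [0.5059, -0.2791, 0.0963]
ee_rot: [-0.001, -3.141, -0.001]
force: [0.1, 0.3, -2.9]
width: 0.651
gripper_force: 25.0
```

```bash
python3 - <<'E'
from h import *
rel([*(SEAT['large']+[-.001,-.001]),.036])
E
```

```text
pos [ 0.5059 -0.2791  0.0963] tool y yaw -0.001 tilt [-0.  0. -1.] d cm [ 0.29 11.56  6.04] per row [ 0.29 11.56  6.04] clock 20.6 w 5.97 F [ 0.1  0.3 -2.9] gf 24.999207258224487
```

Call:
{"method": "carry_out", "body": {"claw": [5, 5, 5, 5, 5, 5, 5], "delta_pos": [[0.1, 2.9, 0], [0.1, 2.9, 0], [0, 2.9, 0], [0, 2.8, 0], [0, 0, 1.5], [0, 0, 0], [0, 0, 0]], "angular": [[0, 0, 0], [0, 0, 0], [0, 0, 0], [0, 0, 0], [0, 0, 0], [0, 0, 0], [0, 0, 0]]}}

```text
clock: 21.3
position: [0.5034, -0.1649, 0.0811]
ee_rot: [-0.003, -3.14, 0.0]
force: [0.1, -0.9, -2.6]
width: 0.649
gripper_force: 25.0
```

```bash
python3 - <<'E'
from h import *
rel([*(SEAT['large']+[-.001,-.001]),.036])
p=arm.get_image('wrist'); c=arm.observe()['position']
G=(0,255,0);Y=(255,255,0);M=(255,0,255)
zt=c[2]+.024
overlay(p,[(SEAT['large'],.035,.026,G),(SEAT['small'],.015,.06,M),(SEAT['medium'],.022,.06,M),(c[:2],.03,zt,Y),(c[:2],.0085,zt,M)],'w6.png',(150,150,470,320),2.5)
E
```

```text
pos [ 0.5034 -0.1649  0.0811] tool y yaw -0.002 tilt [-0.002 -0.    -1.   ] d cm [0.03 0.15 4.51] per row [0.03 0.15 4.51] clock 21.3 w 5.96 F [ 0.1 -0.9 -2.6] gf 24.999122321605682
```

View pics/w6.png

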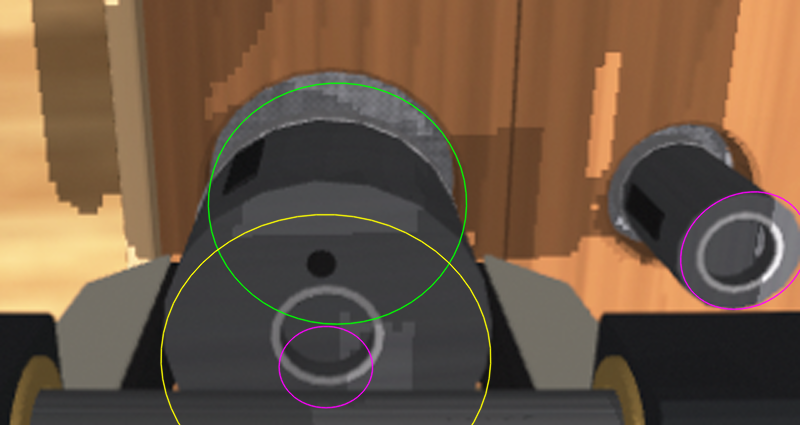

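The saw is held over the large recess, whose rim spans about 211–459 px in the crop. The small saw is down in its own recess at right. By the picture the saw is about 3 mm short in x and 1.5 mm in y, so I'll adjust and lower carefully.

Call:
{"method": "carry_out", "body": {"claw": [5, 5, 5, 5, 5, 5, 5], "delta_pos": [[-0.25, 0.15, 1], [0, 0, 1], [0, 0, 1], [0, 0, 0.7], [0, 0, 0.5], [0, 0, 0.3], [0, 0, 0]], "angular": [[0, 0, 0], [0, 0, 0], [0, 0, 0], [0, 0, 0], [0, 0, 0], [0, 0, 0], [0, 0, 0]]}}

```text
clock: 22.05
position: [0.5066, -0.1631, 0.0372]
ee_rot: [0.002, 3.141, 0.001]
force: [-2.3, 0.9, 6.3]
width: 0.647
gripper_force: 25.0
```

```bash
python3 - <<'E'
from h import *
rel([*(SEAT['large']+[-.001,-.001]),.036])
E
```

```text
pos [ 0.5066 -0.1631  0.0372] tool y yaw -0.001 tilt [ 0.     0.001 -1.   ] d cm [ 0.36 -0.04  0.12] per row [ 0.36 -0.04  0.12] clock 22.05 w 5.94 F [-2.3  0.9  6.3] gf 25.00130921602249
```

Call:
{"method": "carry_out", "body": {"claw": [7.6, 7.6, 7.6, 7.6, 7.6, 7.6, 7.6, 7.6, 7.6, 7.6, 7.6, 7.6, 7.6, 7.6, 7.6, 7.6, 7.6, 7.6, 7.6, 7.6], "delta_pos": [[0, 0, 0], [0, 0, 0], [0, 0, 0], [0, 0, -3], [0, 0, -4], [0, 0, -4], [0.4, 3.5, -1], [0.4, 3.5, -1], [0.4, 3.5, -1], [0.4, 3.5, -1], [0.4, 3.5, -1], [0.4, 3.5, -1], [0.4, 3.5, -1], [0.4, 3.5, 0], [0.4, 3.5, 0], [0.4, 3.5, 0], [0.4, 3.5, 0], [0, 3.5, 0], [0, 3.5, 0], [0, 0, 0]], "angular": [[0, 0, 0], [0, 0, 0], [0, 0, 0], [0, 0, 0], [0, 0, 0], [0, 0, 0], [0, 0, 0], [0, 0, 0], [0, 0, 0], [0, 0, 0], [0, 0, 0], [0, 0, 0], [0, 0, 0], [0, 0, 0], [0, 0, 0], [0, 0, 0], [0, 0, 0], [0, 0, 0], [0, 0, 0], [0, 0, 0]]}}

```text
clock: 24.05
position: [0.4618, 0.2977, 0.2163]
ee_rot: [0.009, -3.141, -0.003]
force: [1.0, -0.5, 0.7]
width: 0.825
gripper_force: 0.0
```

```bash
python3 - <<'E'
from h import *
rel([.51,.335,.03])
p=arm.get_image('wrist'); save(p,'w7.png')
for r in arm.place_of('arbor',p)[:2]:
    uv=np.array(r['centre'])*[560,420]; print(round(r['conf'],2),uv.round(1),onz(p,uv,0).round(4))
for r in arm.trace('arbor',p)[:1]:
    ys,xs=np.nonzero(r['region']); P=np.array([onz(p,(u,v),.012)[:2] for u,v in zip(xs,ys)])
    c=P.mean(0); w,V=np.linalg.eigh(np.cov((P-c).T)); print('trace',c.round(4),V[:,1],'angle of axis from world x',np.arctan(V[1,1]/V[0,1]),((P-c)@V).min(0),((P-c)@V).max(0))
for k in ['seat_arbor','saw_small','saw_medium','seat_medium']:
  for r in arm.place_of(k,p)[:2]:
    uv=np.array(r['centre'])*[560,420]; print(k,round(r['conf'],2),uv.round(1),onz(p,uv,.012 if 'saw' in k else .008).round(4))
E
```

```text
pos [0.4618 0.2977 0.2163] tool y yaw 0.006 tilt [-0.     0.002 -1.   ] d cm [-4.84  3.66 18.63] per row [-4.84  3.66 18.63] clock 24.05 w 7.58 F [ 1.  -0.5  0.7] gf 0.0
0.82 [317.5 222.9] [0.5131 0.3419 0.    ]
0.49 [127.8 211.3] [0.5    0.1192 0.    ]
trace [0.5099 0.3401] [-0.95655148 -0.29156348] angle of axis from world x 0.2958609272427042 [-0.01262008 -0.04775263] [0.01257572 0.0438407 ]
seat_arbor 0.82 [130.6 212.6] [0.4989 0.126  0.008 ]
saw_small 0.91 [219.8 212.6] [0.4971 0.2297 0.012 ]
saw_small 0.89 [ 60.5 109.7] [0.3847 0.0673 0.012 ]
saw_medium 0.56 [ 43.  215.5] [0.5017 0.0244 0.012 ]
seat_medium 0.96 [ 48.6 212.3] [0.4991 0.029  0.008 ]
```

View pics/w7.png

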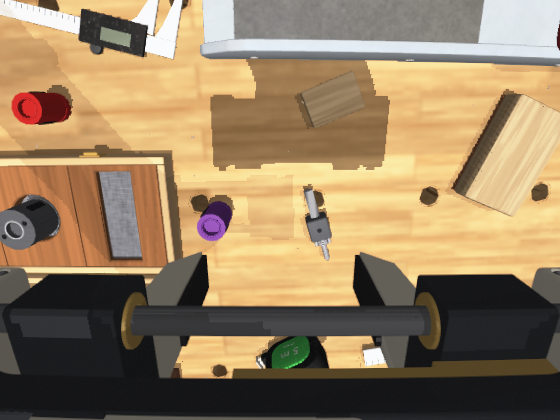

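The arbor lies at (318,222), with its hex shank up and to -x and its collar at (319,230). The purple look-alike is at (212,220), clear of the grip. Next I'll turn and go above the arbor.

Call:
{"method": "carry_out", "body": {"claw": [5, 5, 5, 5, 5, 5, 5, 5], "delta_pos": [[0, 0, 0], [0, 0, 0], [-1.5, 0.7, 2], [-1.5, 0.7, 3], [-1.5, 0.7, 3], [-1.6, 0.6, 3], [0, 0, 1], [0, 0, 0]], "angular": [[0, 0, -0.142], [0, 0, -0.142], [0, 0, 0], [0, 0, 0], [0, 0, 0], [0, 0, 0], [0, 0, 0], [0, 0, 0]]}}

```text
clock: 25.2
position: [0.5132, 0.3335, 0.0953]
ee_rot: [0.441, -3.108, 0.003]
force: [0.1, 0.4, 1.1]
width: 0.544
gripper_force: 0.0
```

```bash
python3 - <<'E'
from h import *
rel([.5125,.341,.010])
p=arm.get_image('wrist')
x0,y0=160,120
im=cv2.resize(p['frame'][120:320,160:400],None,fx=3,fy=3)
L=np.array([np.cos(.29),np.sin(.29)]); N=np.array([-L[1],L[0]]); c=np.array([.5125,.341])
Q=[c+a*L+b*N for a,b in[(-.013,-.012),(.013,-.012),(.013,.012),(-.013,.012)]]
q=((proj(p,np.c_[Q,[.024]*4])-[x0,y0]+.5)*3).astype(int); cv2.polylines(im,[q.reshape(-1,1,2)],True,(255,255,0),1)
cv2.imwrite('pics/w8.png',im[...,::-1])
E
```

```text
pos [0.5132 0.3335 0.0953] tool y yaw 0.282 tilt [-0.003 -0.002 -1.   ] d cm [-0.16  0.75  8.53] per row [-0.16  0.75  8.53] clock 25.2 w 5.0 F [0.1 0.4 1.1] gf 0.0
```

View pics/w8.png

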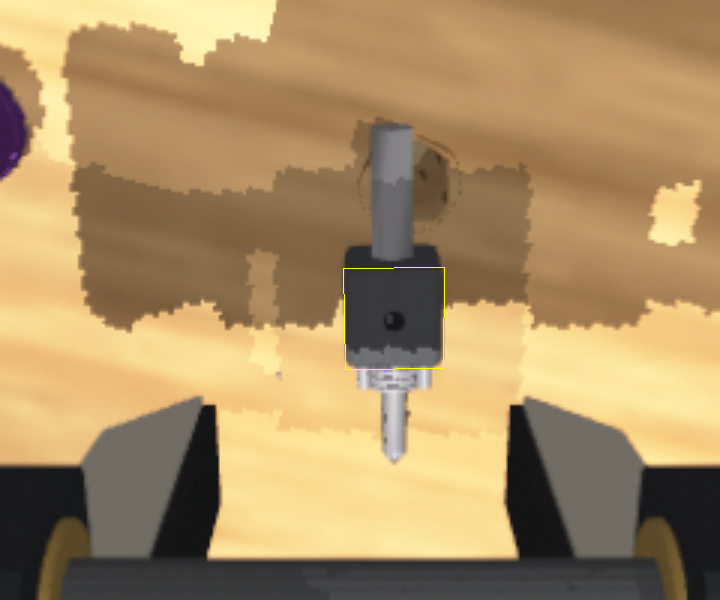

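The overlay sits on the collar at (394,318) and the yaw is aligned. I'll descend and grip.

Call:
{"method": "carry_out", "body": {"claw": [5, 5, 5, 5, 5, 1.5, 1.5, 1.5, 1.5, 1.5, 1.5, 1.5, 1.5, 1.5, 1.5, 1.5, 1.5], "delta_pos": [[-0.16, 0.75, 2], [0, 0, 3], [0, 0, 2], [0, 0, 1.2], [0, 0, 0.3], [0, 0, 0], [0, 0, 0], [0, 0, 0], [0, 0, 0], [0, 0, 0], [0, 0, 0], [0, 0, -2], [0, 0, -3], [0, 0, -3], [0, 0, -1], [0, 0, 0], [0, 0, 0]], "angular": [[0, 0, 0], [0, 0, 0], [0, 0, 0], [0, 0, 0], [0, 0, 0], [0, 0, 0], [0, 0, 0], [0, 0, 0], [0, 0, 0], [0, 0, 0], [0, 0, 0], [0, 0, 0], [0, 0, 0], [0, 0, 0], [0, 0, 0], [0, 0, 0], [0, 0, 0]], "force": 25}}

```text
clock: 26.95
position: [0.5128, 0.3424, 0.1006]
ee_rot: [0.443, -3.109, 0.001]
force: [-0.9, -0.4, -2.2]
width: 0.257
gripper_force: 25.0
```

```bash
python3 - <<'E'
from h import *
rel([*SEAT['arbor'],.028])
E
```

```text
pos [0.5128 0.3424 0.1006] tool y yaw 0.283 tilt [-0.001 -0.001 -1.   ] d cm [  7.66 -20.67   7.27] per row [  7.66 -20.67   7.27] clock 26.95 w 2.36 F [-0.9 -0.4 -2.2] gf 24.999621212482452
```

Call:
{"method": "carry_out", "body": {"claw": [1.5, 1.5, 1.5, 1.5, 1.5, 1.5, 1.5, 1.5, 1.5, 1.5, 1.5, 1.5, 1.5], "delta_pos": [[0, 0, 0], [0, 0, 0], [0.3, -2, 0], [0.3, -3, 0], [0.3, -3.5, 0], [0.3, -3.5, 0], [0.3, -3.5, 0], [0.2, -3.5, 0], [0.2, -3, 0], [0, 0, 1.5], [0, 0, 0.5], [0, 0, 0], [0, 0, 0]], "angular": [[0, 0, 0.134], [0, 0, 0.134], [0, 0, 0], [0, 0, 0], [0, 0, 0], [0, 0, 0], [0, 0, 0], [0, 0, 0], [0, 0, 0], [0, 0, 0], [0, 0, 0], [0, 0, 0], [0, 0, 0]]}}

```text
clock: 28.25
position: [0.4975, 0.1232, 0.0812]
ee_rot: [0.026, -3.14, 0.001]
force: [0.6, 0.0, -1.9]
width: 0.259
gripper_force: 25.0
```

```bash
python3 - <<'E'
from h import *
rel([*SEAT['arbor'],.028])
p=arm.get_image('wrist'); c=arm.observe()['position']
x0,y0=140,120
im=cv2.resize(p['frame'][120:320,140:400],None,fx=3,fy=3)
def rect(c,a,l,w,z,col,m=0):
    L=np.array([np.cos(a),np.sin(a)]); N=np.array([-L[1],L[0]])
    Q=[c+sx*l/2*L+sy*w/2*N for sx,sy in[(-1,-1),(1,-1),(1,1),(-1,1)]]
    q=((proj(p,np.c_[Q,[z]*4])-[x0,y0]+.5)*3).astype(int); cv2.polylines(im,[q.reshape(-1,1,2)],True,col,1)
rect(SEAT['arbor'],YAW,.103,.037,.026,(0,255,0)); rect(c[:2],YAW,.026,.024,c[2]+.014,(255,255,0))
cv2.imwrite('pics/w9.png',im[...,::-1])
E
```

```text
pos [0.4975 0.1232 0.0812] tool y yaw 0.017 tilt [-0.001 -0.    -1.   ] d cm [ 0.05 -0.07  5.32] per row [ 0.05 -0.07  5.32] clock 28.25 w 2.38 F [ 0.6  0.  -1.9] gf 24.99963104724884
```

View pics/w9.png

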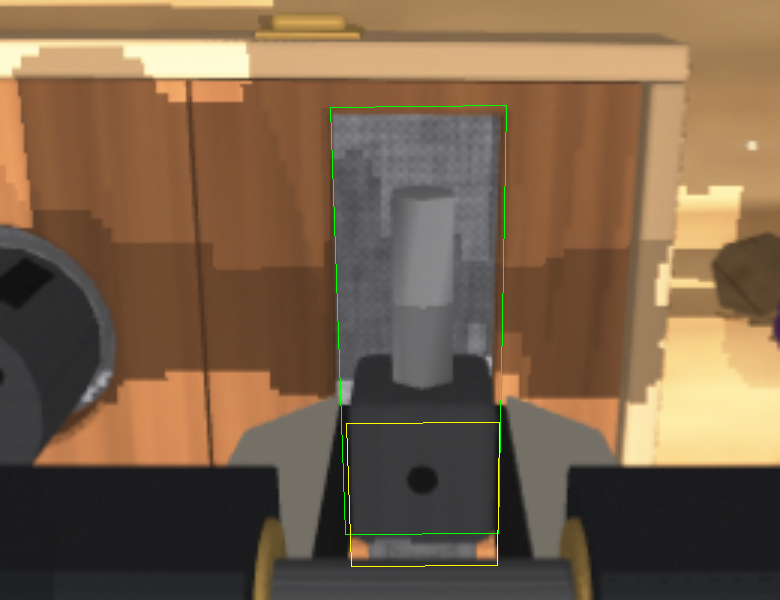

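The arbor is held over its slot; the slot outline fits and the collar sits about 3 mm toward -x. I'll shift 2 mm in +x and lower.

Call:
{"method": "carry_out", "body": {"claw": [1.5, 1.5, 1.5, 1.5, 1.5, 1.5, 1.5], "delta_pos": [[-0.2, -0.07, 1], [0, 0, 1.5], [0, 0, 1.5], [0, 0, 0.8], [0, 0, 0.4], [0, 0, 0], [0, 0, 0]], "angular": [[0, 0, 0], [0, 0, 0], [0, 0, 0], [0, 0, 0], [0, 0, 0], [0, 0, 0], [0, 0, 0]]}}

```text
clock: 29.0
position: [0.5002, 0.1219, 0.0299]
ee_rot: [-0.024, 3.141, 0.0]
force: [0.6, -0.2, -2.0]
width: 0.256
gripper_force: 25.0
```

```bash
python3 - <<'E'
from h import *
rel([*SEAT['arbor'],.028])
E
```

```text
pos [0.5002 0.1219 0.0299] tool y yaw 0.015 tilt [ 0.001  0.    -1.   ] d cm [0.33 0.06 0.19] per row [0.33 0.06 0.19] clock 29.0 w 2.35 F [ 0.6 -0.2 -2. ] gf 24.999670386314392
```

Call:
{"method": "carry_out", "body": {"claw": [1.5, 1.5, 4.5, 4.5, 4.5, 4.5, 4.5, 4.5, 4.5, 4.5, 4.5, 4.5], "delta_pos": [[0, 0, 0.12], [0, 0, 0], [0, 0, 0], [0, 0, 0], [0, 0, 0], [0, 0, -2], [0, 0, -4], [1, 0, -5], [2, -2, -5], [2, -3, -4], [0, 0, 0], [0, 0, 0]], "angular": [[0, 0, 0], [0, 0, 0], [0, 0, 0], [0, 0, 0], [0, 0, 0], [0, 0, 0], [0, 0, 0], [0, 0, 0], [0, 0, 0], [0, 0, 0], [0, 0, 0], [0, 0, 0]]}}

```text
clock: 30.2
position: [0.4551, 0.0757, 0.2191]
ee_rot: [-0.023, 3.139, 0.003]
force: [1.0, 0.6, -0.2]
width: 0.492
gripper_force: 0.0
```

```bash
python3 - <<'E'
from h import *
rel([.6,-.02,.3])
p=arm.get_image('wrist'); save(p,'w10.png')
for k in ['saw_small','saw_medium','saw_large','arbor','lid_edge','case_lid']:
  for r in arm.place_of(k,p)[:2]:
    uv=np.array(r['centre'])*[560,420]; print(k,round(r['conf'],2),uv.round(1),onz(p,uv,.012 if 'saw' in k else .018).round(4))
p=arm.get_image('scene')
for r in arm.place_of('lid_edge',p)[:2]: print(r['conf'],np.array(r['centre'])*[560,420])
print(proj(p,[[.5005+.067+.227*.12+.974*.044,-.02,.028+.974*.12-.227*.044]]))
E
```

```text
pos [0.4551 0.0757 0.2191] tool y yaw 0.014 tilt [ 0.002  0.002 -1.   ] d cm [-14.37  -9.77  -8.07] per row [-14.37  -9.77  -8.07] clock 30.2 w 4.52 F [ 1.   0.6 -0.2] gf 0.0
saw_small 0.93 [407.3 220.6] [0.4991 0.2227 0.012 ]
saw_small 0.72 [265.7 113.3] [0.3829 0.0596 0.012 ]
saw_medium 0.69 [236.8 219.8] [0.5008 0.0266 0.012 ]
saw_medium 0.68 [155.5 220.3] [ 0.5027 -0.0672  0.012 ]
saw_large 0.94 [ 74.4 217.5] [ 0.5007 -0.1622  0.012 ]
arbor 0.65 [320.3 217.9] [0.4951 0.1213 0.018 ]Traceback (most recent call last):
  File "<stdin>", line 5, in <module>
ValueError: it knows: arbor, lid_edge, saw_large, saw_medium, saw_small, seat_arbor, seat_large, seat_medium, seat_small
```

View pics/w10.png

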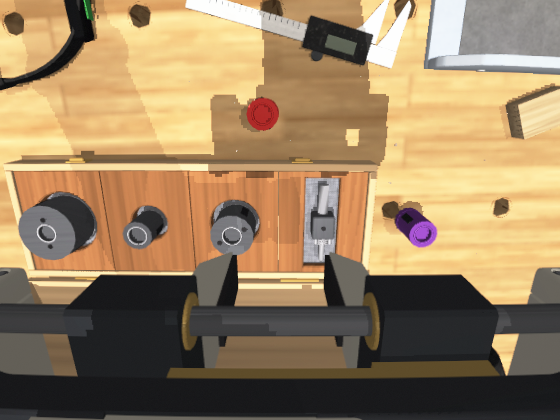

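All four pieces sit in their own places: large (57,228), small (140,232), medium (233,232), arbor (322,225). Next is the lid: closed gripper up, over it and down behind it.

Call:
{"method": "carry_out", "body": {"claw": [0, 0, 0, 0, 0, 0, 0, 0, 0, 0, 0], "delta_pos": [[0, 0, -4], [0, 0, -4], [-3, -1.3, 0], [-3, -1.3, 0], [-3, -1.3, 0], [-3, -1.3, 0], [-3, -1.3, 0], [-3, -1.3, 0], [-3, -1.3, 0], [-2.7, -0.7, 0], [0, 0, 0]], "angular": [[0, 0, 0], [0, 0, 0], [0, 0, 0], [0, 0, 0], [0, 0, 0], [0, 0, 0], [0, 0, 0], [0, 0, 0], [0, 0, 0], [0, 0, 0], [0, 0, 0]]}}

```text
clock: 31.6
position: [0.6954, -0.0197, 0.2954]
ee_rot: [0.022, -3.139, 0.003]
force: [-0.6, 0.6, -0.1]
width: 0.004
gripper_force: 0.0
```

```bash
python3 - <<'E'
from h import *
rel([.685,-.02,.12])
p=arm.get_image('scene'); save(p,'s2.png')
print(proj(p,[[.685,-.02,.12],[.598,-.2,.1585],[.598,.18,.1585],[.641,-.2,.1485],[.641,.18,.1485]]).round(0))
E
```

```text
pos [ 0.6954 -0.0197  0.2954] tool y yaw 0.014 tilt [-0.002 -0.002 -1.   ] d cm [ 1.    0.02 17.54] per row [ 1.    0.02 17.54] clock 31.6 w 0.04 F [-0.6  0.6 -0.1] gf 0.0
[[410. 195.]
 [464. 263.]
 [312. 146.]
 [478. 254.]
 [328. 142.]]
```

View pics/s2.png

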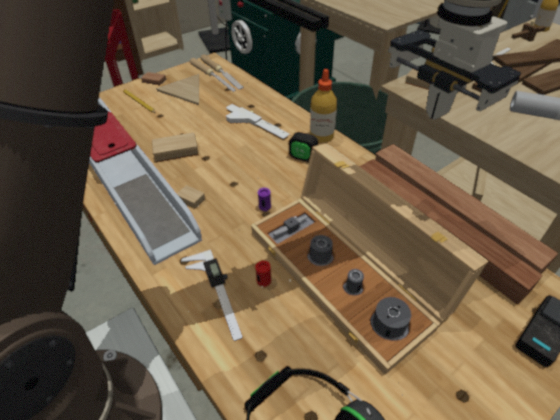

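The scene shows the lid open as modelled, its top edge running from (314,150) to (478,262). The boards behind it are low and the gripper is above and behind. Next: down behind the lid and start pulling.

Call:
{"method": "carry_out", "body": {"claw": [0, 0, 0, 0, 0, 0, 0, 0, 0, 0], "delta_pos": [[0, 0, 3], [0, 0, 4], [0, 0, 4], [0, 0, 4], [0, 0, 2], [0, 0, 0], [1.5, 0, 0], [1.5, 0, 0], [0.5, 0, 0], [0, 0, 0]], "angular": [[0, 0, 0], [0, 0, 0], [0, 0, 0], [0, 0, 0], [0, 0, 0], [0, 0, 0], [0, 0, 0], [0, 0, 0], [0, 0, 0], [0, 0, 0]]}}

```text
clock: 32.65
position: [0.6584, -0.0188, 0.1297]
ee_rot: [-0.024, 3.14, 0.001]
force: [0.6, 0.7, -0.6]
width: 0.006
gripper_force: 0.0
```

```bash
python3 - <<'E'
from h import *
rel([.6,-.02,.125])
E
```

```text
pos [ 0.6584 -0.0188  0.1297] tool y yaw 0.015 tilt [ 0.002  0.001 -1.   ] d cm [ 5.84 -0.03  0.46] per row [ 5.84 -0.03  0.46] clock 32.65 w 0.06 F [ 0.6  0.7 -0.6] gf 0.0
```

Call:
{"method": "carry_out", "body": {"claw": [0, 0, 0, 0, 0, 0, 0, 0, 0, 0, 0], "delta_pos": [[0.3, 0, 0.7], [1, 0, 0], [1, 0, 0], [1, 0, 0], [1, 0, 0], [1, 0, 0], [1, 0, 0], [1, 0, 0], [1, 0, 0], [1, 0, 0], [0, 0, 0]], "angular": [[0, 0, 0], [0, 0, 0], [0, 0, 0], [0, 0, 0], [0, 0, 0], [0, 0, 0], [0, 0, 0], [0, 0, 0], [0, 0, 0], [0, 0, 0], [0, 0, 0]]}}

```text
clock: 33.75
position: [0.563, -0.0206, 0.1208]
ee_rot: [0.023, -3.139, -0.001]
force: [0.3, 0.4, -0.1]
width: 0.007
gripper_force: 0.0
```

```bash
python3 - <<'E'
from h import *
rel([.47,-.02,.11])
E
```

```text
pos [ 0.563  -0.0206  0.1208] tool y yaw 0.015 tilt [-0.003  0.    -1.   ] d cm [9.29 0.2  1.1 ] per row [9.29 0.2  1.1 ] clock 33.75 w 0.06 F [ 0.3  0.4 -0.1] gf 0.0
```

Call:
{"method": "carry_out", "body": {"claw": [0, 0, 0, 0, 0, 0, 0, 0, 0, 0, 0], "delta_pos": [[1, 0, 0.1], [1, 0, 0.1], [1, 0, 0.1], [1, 0, 0.1], [1, 0, 0.2], [1, 0, 0.2], [1, 0, 0.3], [1, 0, 0.5], [0.5, 0, 0.5], [0, 0, 0], [0, 0, 0]], "angular": [[0, 0, 0], [0, 0, 0], [0, 0, 0], [0, 0, 0], [0, 0, 0], [0, 0, 0], [0, 0, 0], [0, 0, 0], [0, 0, 0], [0, 0, 0], [0, 0, 0]]}}

```text
clock: 34.85
position: [0.4805, -0.0218, 0.1001]
ee_rot: [-0.024, 3.141, -0.0]
force: [0.3, 0.0, 0.3]
width: 0.005
gripper_force: 0.0
```

```bash
python3 - <<'E'
from h import *
rel([.46,-.02,.073])
p=arm.get_image('scene'); save(p,'s3.png')
E
```

```text
pos [ 0.4805 -0.0218  0.1001] tool y yaw 0.015 tilt [ 0. -0. -1.] d cm [2.05 0.21 2.71] per row [2.05 0.21 2.71] clock 34.85 w 0.04 F [0.3 0.  0.3] gf 0.0
```

View pics/s3.png

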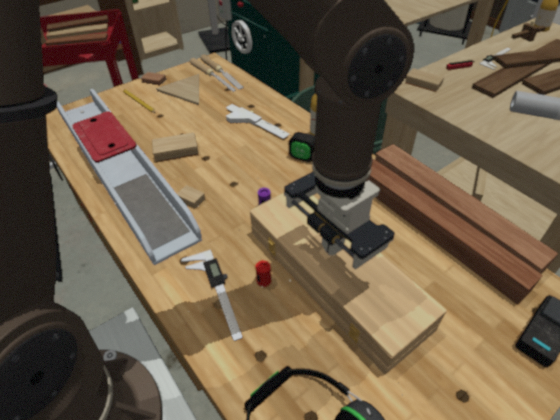

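The lid has fallen shut over the case, its corners at (250,212) and (438,310). I'll press it down gently near its edge to be sure.

Call:
{"method": "carry_out", "body": {"claw": [0, 0, 0, 0, 0, 0, 0, 0], "delta_pos": [[1.5, 0, 0.5], [1.5, 0, 0.5], [0, 0, 0.7], [0, 0, 0.5], [0, 0, 0.4], [0, 0, 0.3], [0, 0, 0.1], [0, 0, 0]], "angular": [[0, 0, 0], [0, 0, 0], [0, 0, 0], [0, 0, 0], [0, 0, 0], [0, 0, 0], [0, 0, 0], [0, 0, 0]]}}

```text
clock: 35.7
position: [0.4513, -0.0223, 0.0719]
ee_rot: [-0.023, 3.14, 0.003]
force: [-9.5, -0.0, 37.8]
width: 0.003
gripper_force: 19.0
```

```bash
python3 - <<'E'
from h import *
rel([.46,-.02,.073])
E
```

```text
pos [ 0.4513 -0.0223  0.0719] tool y yaw 0.015 tilt [ 0.001  0.002 -1.   ] d cm [-0.87  0.22 -0.11] per row [-0.87  0.22 -0.11] clock 35.7 w 0.02 F [-9.5 -0.  37.8] gf 19.00483477860689
```

Contact is at z = 72 mm, which is the shut height, so the lid is right down. I'll back off.

Call:
{"method": "carry_out", "body": {"claw": [0, 0, 0, 0, 0, 0, 0, 0, 0], "delta_pos": [[0, 0, -2], [0, 0, -4], [0, 0, -5], [0, 0, -5], [0, 0, -3], [0, 0, 0], [0, 0, 0], [0, 0, 0], [0, 0, 0]], "angular": [[0, 0, 0], [0, 0, 0], [0, 0, 0], [0, 0, 0], [0, 0, 0], [0, 0, 0], [0, 0, 0], [0, 0, 0], [0, 0, 0]]}}

```text
clock: 36.6
position: [0.4496, -0.0223, 0.259]
ee_rot: [0.024, -3.139, 0.001]
force: [0.0, 0.5, -0.5]
width: 0.007
gripper_force: 0.0
```

```bash
python3 - <<'E'
from h import *
rel([.46,-.02,.073])
p=arm.get_image('scene'); save(p,'s4.png')
E
```

```text
pos [ 0.4496 -0.0223  0.259 ] tool y yaw 0.015 tilt [-0.002 -0.001 -1.   ] d cm [-1.09  0.23 18.6 ] per row [-1.09  0.23 18.6 ] clock 36.6 w 0.07 F [ 0.   0.5 -0.5] gf 0.0
```

View pics/s4.png

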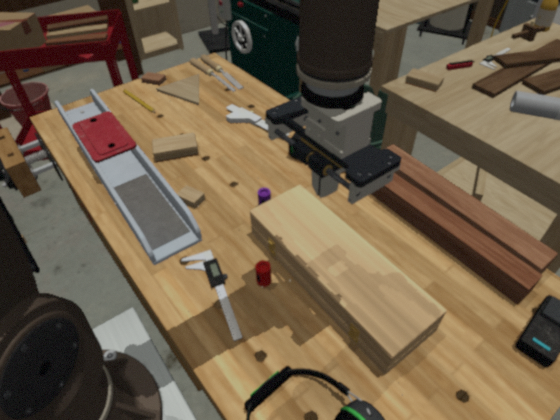

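The case is fully shut, with corners at (252,210) and (438,305). The arm is clear and the look-alikes are untouched.

```bash
python3 -c "
from cell import arm
print(arm.sign_off())"
```

```text
the job is handed in; nothing more can be done
None
```

The three saws are in their own recesses, the arbor lies in its slot, the lid is shut right down, and the job was handed in at about 37 s on the robot's clock.

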